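# Load the slide-room carry tray and hold it up level

### The arm

A 7-joint arm with a two-finger parallel gripper is mounted at the origin on a cart in front of the work surface, level with it; the furniture and walls round the work are solid. World frame = base frame: x ahead of the robot, y to its left, z up, the work surface at z = 0. Lengths are in m, angles in rad, forces in N, time in s.
With the tool pointing down it reaches from about 0.425 to 0.875 m from the base axis. Payload 4.7 kg.
Tool frame: the origin (TCP) lies between the finger pads; the fingertips stand ctrl.tip_reach ahead of it and the grasp point (between the pads) lies 5 mm behind it (ctrl.tip_reach is the distance from the TCP to the fingertips, in m); z points along the fingers, y is the direction in which the jaws open and shut (so a half turn about z gives the same grasp; the last joint's range is limited). The gripper opens to 87 mm and grips with 3 to 60 N. Pads are 19 mm wide; open, the fingers measure 117 mm over their backs; the gripper's body (75 mm by 190 mm) begins 51 mm behind the grasp point.
Start: joints at [1.279, 0.321, -0.07, 1.45, 0.023, 1.371, -0.057], TCP at [0.196, -0.62, 0.237] pointing down, gripper open.
Joint ranges: [-2.86, 2.86], [-0.3, 2.09], [-1.38, 1.24], [0.06, 2.45], [-1.56, 4.7], [0.09, 2.05], [-2.69, 2.69]. Speed limits (rad/s): [2.57, 2.57, 3.14, 3.14, 3.14, 3.14, 3.14].

### API

Orientations are given as a rotation vector (axis times angle).
In Python, from bench import ctrl gives the robot as it stands.
- The arm moves only by the shell command python3 -m handwheel 'ROWS' [FORCE]. ROWS is JSON, a list of rows, each a list of 7 numbers: the shift along the tool's x, y, z in mm, then the turn, a rotation vector about the tool's x, y, z in rad, then the gripper's target within -1 to 1 (shut at 1, half-way at 0, fully open at -1). In form: [[dx, dy, dz, ax, ay, az, grip], ...]. A call has 1 to 12 rows; each row is the pose to reach, as a shift and turn from the pose commanded when the call began, along the tool's axes at that moment; what a row does not reach only later rows make up. A row lasts 1/8 s, in which the tool goes at most 62.5 mm and 10.7 degrees, less where a joint would pass 70% of its speed; a pose out of reach is approached as far as the arm can. A call with a gripper value outside its range is refused whole. The fingers move at their own pace and stop on an object; FORCE is the grip in N (left out, the last holds). Time passes only in rows, so rows that repeat a pose let the fingers close. It gives the time, the measured TCP pose, the force and the opening at its end, in the units of the state.
- ctrl.get_state(): the state, without advancing time (a new reading comes with each control period).
- ctrl.get_image(name): name is "scene" or "top" or "wrist"; returns the picture (400x640x3 uint8, red, green, blue); there is no depth.
- ctrl.camera_model(name): a dict with "mtx" (3x3 intrinsics, pixels), "xyz" and "orientation" of the camera in the world. Camera axes: x right, y up, looking along -z (the intrinsics and any distortion apply to the point x, -y, -z); pixel columns grow to the right and rows downward; lengths in m; the calibration is good to about 2 mm. A picture is of the moment at which its call begins: read the wrist's pose just before it. camera_model takes no time and is no camera call; for the wrist camera it gives the pose at the moment of the call.
- ctrl.close_job(): hands the job in, once; it reports no verdict.
The state is a dict: "time": time; "joint_positions": joint angles; "qd": joint speeds; "joint_torque": joint torques, N m; "position": TCP position; "tool_rot": TCP orientation; "ft_force": force on the tool from outside, world axes, zero at the start; "torque": the same for the moment, N m; "grip_width": opening from 0.0 (shut) to 1.0 (fully open).
Only numpy, scipy, OpenCV 4.12 (cv2) and the standard library are available. Lean on these libraries where they do the work, as an engineer would, in place of code of your own. Each camera call takes 0.05 s, during which the arm holds its last target.

### The job

Get the white carry tray ready to go: put exactly two of the three small cover-glass boxes into it, one lying flat in each well on either side of the handle, and leave the third box where it lies. Then take the tray by its blue handle, lift it straight up about 10 cm clear of the worktop and keep it level and still; finish while still holding it there. Keep the tray level the whole time and do not disturb the beaker, tape, dish or dropper bottle.

Things in the scene. Friction and masses are not known exactly. Their poses are not given: they have to be found in the camera images.
- carrier_handle: blue straight bar handle, rigid with the loose white carry tray; origin at the bar's centre, 85 mm above the tray's underside. Flat-sided bar, 14 mm thick (x) x 112 mm long (y) x 20 mm high (z), on two 10 mm posts at y = +-50 mm, open in between: grip it across x. x runs from well to well; z up
- carrier: the white carry tray; origin at the centre of its underside, axes as the handle's. 240 (x) x 150 (y) mm, 22 mm high; walls and floor 4 mm; a 4 mm dividing wall, 22 mm high, runs along y under the handle. With its handle it weighs about 0.36 kg (varies) and balances under the bar's centre; loose on the worktop
- well_1 (a point): centre of the floor of the tray's well on its +x side, 4 mm above the tray's underside and 60 mm from the handle's mid-plane; the well is 114 (x) x 142 (y) mm inside, with a grey floor and walls 18 mm above its floor; empty but for low post feet (6 mm high) beside the dividing wall
- well_2 (a point): the same for the well on the tray's -x side. (A fixed microscope about 0.4 m high stands at the left of the worktop, round x = 0.43, y = 0.57, within 0.15 m of it: an arm that starts beside it should first back away towards the robot's right)
- box_a_centre (a point): one of three identical small white cover-glass boxes with a blue patch on top, 26 (its x) x 30 (its y) x 16 (z) mm, 40 g nominal; this point is its centre, half-way up (8 mm above its underside); z is up, x and y lie along its sides. Starts flat on the worktop
- box_b_centre (a point): one of three identical small white cover-glass boxes with a blue patch on top, 26 (its x) x 30 (its y) x 16 (z) mm, 40 g nominal; this point is its centre, half-way up (8 mm above its underside); z is up, x and y lie along its sides. Starts flat on the worktop
- box_c_centre (a point): one of three identical small white cover-glass boxes with a blue patch on top, 26 (its x) x 30 (its y) x 16 (z) mm, 40 g nominal; this point is its centre, half-way up (8 mm above its underside); z is up, x and y lie along its sides. Starts flat on the worktop
- box_a: the same box as box_a_centre; origin at the centre of its underside
- box_b: the same box as box_b_centre; origin at the centre of its underside
- box_c: the same box as box_c_centre; origin at the centre of its underside
- beaker: clear glass beaker, 55 mm across, 70 mm high, loose bystander; origin at the centre of its underside
- tape_roll: roll of tan tape lying flat, 96 mm across, 25 mm high, loose bystander; origin at the centre of its underside
- petri_c: closed round dish with yellowish agar, 93 mm across, 17 mm high, loose bystander; origin at the centre of its underside
- oil_bottle: amber dropper bottle with red top, 31 mm across, 74 mm high, loose bystander; origin at the centre of its underside
There are look-alikes about, which are no part of the job. What is shaped like the box_a but green or pink is not meant. Leave any red look-alike of the box_b alone.

How it is judged:
By the outcome, as a careful person would: the job done as asked, in the order asked, and still so for the second after the job is handed in, while the arm keeps its last pose, push and grip.
It also fails if it takes over 64 s, if anything falls off the work surface, if the arm or the gripper's body presses on something with over 40 N, if the wrist force passes 120 N, or if a joint passes its speed limit or range.

## Working session

There is one attempt and no reset: what is moved stays moved. The work goes in short steps, Python scripts to look and compute and a shell command to move; the robot and the scene stay as the last step left them, time stands still between calls to the robot, and variables do not carry over. Pictures are saved under pics/ and viewed, and the job is handed in when it is done.

```bash
ls; mkdir -p pics; python3 - <<'E'
from bench import ctrl
import cv2
print(ctrl.get_state()); print(ctrl.tip_reach)
for n in("scene","top","wrist"):
    m=ctrl.camera_model(n);print(n,m)
    cv2.imwrite(f"pics/{n}0.png",ctrl.get_image(n)[:,:,::-1])
E
```

```text
pics
{'time': 0.0, 'joint_positions': array([ 1.27912381,  0.32180985, -0.07009409,  1.45166843,  0.02264602,
        1.37077261, -0.05691208]), 'qd': array([ 0.00053076,  0.00032867,  0.00094297, -0.00047329, -0.00119452,
        0.00080291,  0.00069129]), 'joint_torque': array([ 1.22344559e-04, -4.91285419e+01, -4.04483937e-01, -3.12528455e+01,
       -6.42550481e-02,  4.36899439e-02,  1.73968556e-04]), 'position': array([ 0.19545864, -0.61937555,  0.2354734 ]), 'tool_rot': array([-3.10313730e+00, -4.78216224e-01,  6.61937709e-04]), 'ft_force': array([-0.49773203, -0.0067551 ,  0.88845224]), 'torque': array([-0.00221443,  0.02824845, -0.04706722]), 'grip_width': 1.0016966622211685}
0.014
scene {'mtx': array([[424.06702779,   0.        , 320.92268211],
       [  0.        , 424.06702779, 205.49973026],
       [  0.        ,   0.        ,   1.        ]]), 'xyz': array([-0.0219478 , -0.4864229 ,  0.56331002]), 'orientation': array([ 0.93418358, -0.49911485, -0.8633713 ])}
top {'mtx': array([[431.52480666,   0.        , 321.51303173],
       [  0.        , 431.52480666, 204.62730758],
       [  0.        ,   0.        ,   1.        ]]), 'xyz': array([ 0.47930918, -0.04661369,  1.07300408]), 'orientation': array([ 0.07909126, -0.1203829 , -1.57159893])}
wrist {'mtx': array([[282.04428666,   0.        , 319.70997372],
       [  0.        , 282.04428666, 198.56155956],
       [  0.        ,   0.        ,   1.        ]]), 'xyz': array([ 0.27177731, -0.59543591,  0.38378978]), 'orientation': array([-0.25072044,  0.18572938, -1.25445825])}
```

View pics/top0.png

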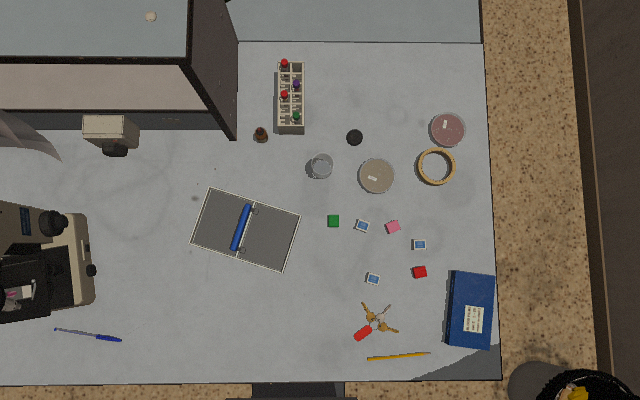

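View pics/scene0.png

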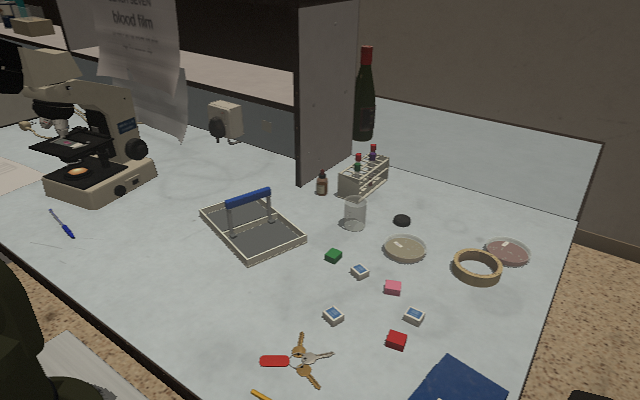

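View pics/wrist0.png

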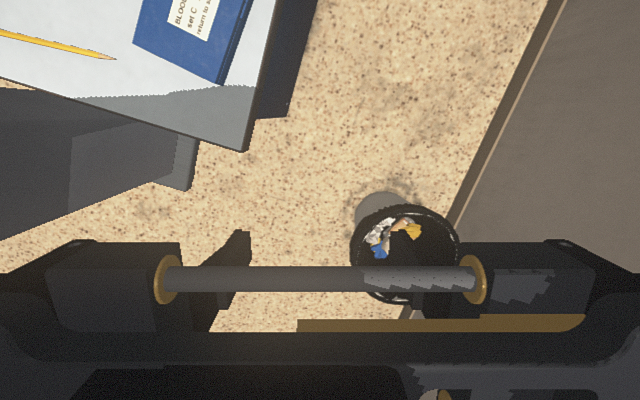

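The top view shows boxes with a blue patch at (362,226), (419,244) and (373,279). The green (333,221), pink (393,227) and red (420,272) boxes are look-alikes. The tray is at about (245,230), with its bar near (241,228). Next I'll measure these and enlarge the box area.

```bash
cat > h.py <<'E'
import numpy as np, cv2
from scipy.spatial.transform import Rotation as R
from bench import ctrl
def cast(m,uv,z):
    uv=np.atleast_2d(uv).astype(float);K=m["mtx"]
    d=np.c_[(uv[:,0]-K[0,2])/K[0,0],-(uv[:,1]-K[1,2])/K[1,1],-np.ones(len(uv))]
    d=R.from_rotvec(m["orientation"]).apply(d);o=np.array(m["xyz"])
    return o+d*((z-o[2])/d[:,2])[:,None]
def proj(m,p):
    q=R.from_rotvec(m["orientation"]).inv().apply(np.atleast_2d(p)-m["xyz"]);K=m["mtx"]
    return np.c_[K[0,2]+K[0,0]*q[:,0]/-q[:,2],K[1,2]-K[1,1]*q[:,1]/-q[:,2]]
def cnts(mask,amin):
    c,_=cv2.findContours(mask.astype(np.uint8),cv2.RETR_EXTERNAL,cv2.CHAIN_APPROX_NONE)
    return [x for x in c if cv2.contourArea(x)>=amin]
E
python3 - <<'E'
from h import *
for n in("top","scene"):
    m=ctrl.camera_model(n);im=cv2.imread(f"pics/{n}0.png");hsv=cv2.cvtColor(im,cv2.COLOR_BGR2HSV)
    blue=cv2.inRange(hsv,(98,90,60),(125,255,255))
    for c in cnts(blue,12):
        r=cv2.minAreaRect(c);M=cv2.moments(c);ce=(M['m10']/M['m00'],M['m01']/M['m00'])
        if cv2.contourArea(c)>1000: continue
        P=cast(m,cv2.boxPoints(r),.016);
        print(n,"blue",np.round(ce,1),cv2.contourArea(c),np.round(cast(m,ce,.016)[0],4),"bar@.095",np.round(cast(m,ce,.095)[0],4),np.round(P[:,:2],3).tolist())
im=cv2.imread("pics/top0.png")
a=cv2.resize(im[195:300,315:445],None,fx=5,fy=5,interpolation=cv2.INTER_CUBIC);cv2.imwrite("pics/crop1.png",a)
a=cv2.resize(im[175:285,180:315],None,fx=5,fy=5,interpolation=cv2.INTER_CUBIC);cv2.imwrite("pics/crop2.png",a)
E
```

```text
top blue [107.1 337.9] 69.0 [0.2997 0.4301 0.016 ] bar@.095 [0.3131 0.3945 0.095 ] [[0.299, 0.457], [0.308, 0.456], [0.3, 0.399], [0.291, 0.4]]
top blue [373.  279.1] 37.0 [ 0.4321 -0.1987  0.016 ] bar@.095 [ 0.4356 -0.1873  0.095 ] [[0.428, -0.186], [0.444, -0.19], [0.437, -0.212], [0.422, -0.208]]
top blue [419.4 244.5] 37.5 [ 0.5151 -0.3148  0.016 ] bar@.095 [ 0.5125 -0.2948  0.095 ] [[0.524, -0.304], [0.524, -0.326], [0.509, -0.326], [0.509, -0.304]]
top blue [362.5 225.2] 47.5 [ 0.5631 -0.1755  0.016 ] bar@.095 [ 0.5568 -0.1659  0.095 ] [[0.559, -0.162], [0.574, -0.167], [0.567, -0.189], [0.552, -0.183]]
top blue [240.  226.9] 251.0 [0.5596 0.1245 0.016 ] bar@.095 [0.5536 0.1118 0.095 ] [[0.506, 0.15], [0.619, 0.113], [0.614, 0.099], [0.501, 0.136]]
scene blue [413.9 313.2] 31.0 [ 0.5155 -0.3169  0.016 ] bar@.095 [ 0.4379 -0.3414  0.095 ] [[0.509, -0.307], [0.524, -0.305], [0.525, -0.327], [0.509, -0.329]]
scene blue [333.3 312.4] 66.5 [ 0.4339 -0.201   0.016 ] bar@.095 [ 0.3681 -0.2422  0.095 ] [[0.431, -0.189], [0.446, -0.189], [0.438, -0.213], [0.423, -0.212]]
scene blue [360.1 268.2] 31.5 [ 0.5652 -0.178   0.016 ] bar@.095 [ 0.4804 -0.2225  0.095 ] [[0.561, -0.166], [0.576, -0.165], [0.568, -0.189], [0.553, -0.189]]
scene blue [ 67.4 230.6] 48.0 [0.2927 0.4164 0.016 ] bar@.095 [0.2473 0.2861 0.095 ] [[0.292, 0.442], [0.302, 0.448], [0.294, 0.389], [0.284, 0.383]]
scene blue [247.1 197.4] 365.0 [0.6362 0.1975 0.016 ] bar@.095 [0.5412 0.0988 0.095 ] [[0.591, 0.234], [0.716, 0.195], [0.685, 0.159], [0.566, 0.198]]
```

View pics/crop1.png

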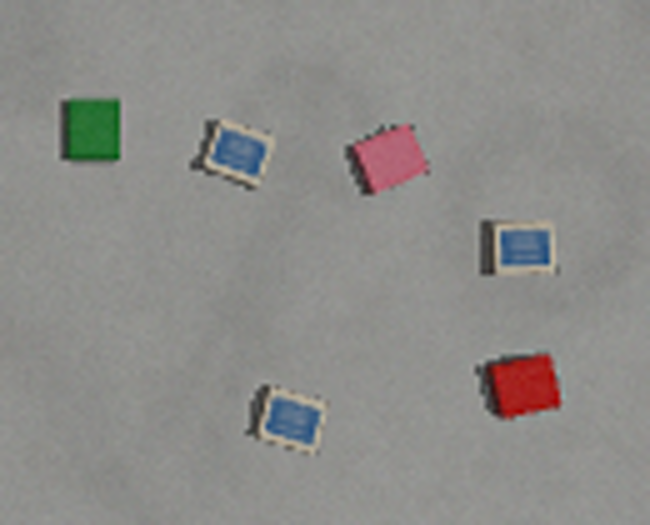

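View pics/crop2.png

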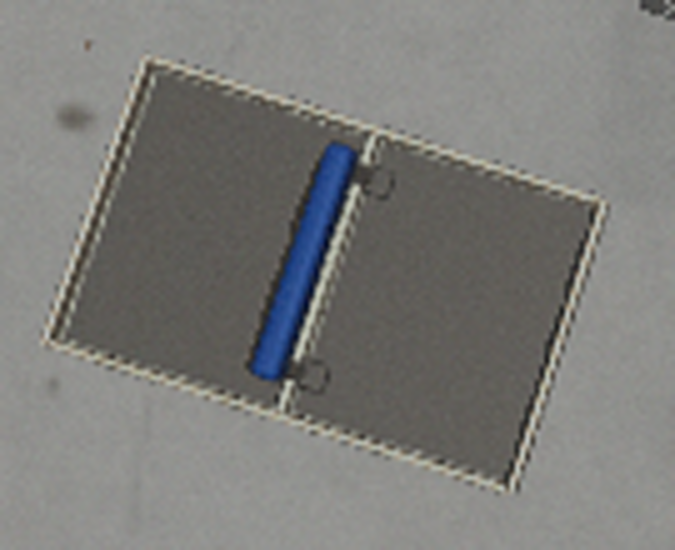

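The enlarged crop confirms three white-rimmed, blue-patch boxes and three solid-colour look-alikes. I'll use box 1 at px (373,279) and box 2 at px (362,226), and leave (419,244) in place. Next are the tray fit and the bystander positions.

```bash
cat >> h.py <<'E'
def plan(pos,jaw):
    """pos world TCP, jaw = world angle (deg) of tool y, tool z down; prints tool-frame shift mm + rotvec"""
    p=[];
    s=ctrl.get_state();R0=R.from_rotvec(s["tool_rot"])
    a=np.radians(jaw);y=np.array([np.cos(a),np.sin(a),0]);z=np.array([0,0,-1.]);x=np.cross(y,z)
    R1=R.from_matrix(np.c_[x,y,z])
    print("t",round(s["time"],2),"pos",np.round(s["position"],4),"tilt",np.round(np.degrees(np.arccos(-R0.as_matrix()[2,2])),2),"jaw",np.round(np.degrees(np.arctan2(*R0.as_matrix()[1::-1,1])),1),"F",np.round(s["ft_force"],2),"w",round(s["grip_width"],3))
    print(" shift",np.round(R0.inv().apply(np.array(pos)-s["position"])*1000,1),"turn",np.round((R0.inv()*R1).as_rotvec(),3))
    return R0
E
python3 - <<'E'
from h import *
m=ctrl.camera_model("top")
c=np.array([(147,58),(607,203),(513,490),(46,343)])/5.+[180,175]-0.4
P=cast(m,c,.022)[:,:2];print(P.round(4).tolist());print("centre",P.mean(0),"sides",[round(np.linalg.norm(P[i]-P[i-1]),4) for i in range(4)])
ex=(P[0]+P[3]-P[1]-P[2])/2;ey=(P[0]+P[1]-P[2]-P[3])/2
print("x ang",np.degrees(np.arctan2(ex[1],ex[0])),"y ang",np.degrees(np.arctan2(ey[1],ey[0])))
u=ex/np.linalg.norm(ex);C=P.mean(0)
for d in(.068,-.068):print("well",d,C+u*d)
for n,p,z in(("beaker",(321,166),.03),("petri",(376,176),.01),("oil",(261,135),.07),("green",(333,221),.016),("pink",(393,227),.016),("rack",(290,97),.05)):print(n,cast(m,p,z)[0].round(3))
plan((.433,-.2,.12),-15)
E
```

```text
[[0.6594, 0.2012], [0.5875, -0.0243], [0.449, 0.0207], [0.5202, 0.2457]]
centre [0.55403005 0.11082602] sides [np.float64(0.1461), np.float64(0.2367), np.float64(0.1456), np.float64(0.2361)]
x ang 72.36384677708574 y ang -17.851408103146156
well 0.068 [0.5746321  0.17562999]
well -0.068 [0.53342801 0.04602204]
beaker [ 0.708 -0.074  0.03 ]
petri [ 0.687 -0.212  0.01 ]
oil [0.775 0.07  0.07 ]
green [ 0.574 -0.103  0.016]
pink [ 0.558 -0.251  0.016]
rack [0.877 0.003 0.05 ]
t 0.15 pos [ 0.1955 -0.6195  0.2357] tilt 0.08 jaw -72.5 F [ 0.33 -0.25  0.54] w 0.999
 shift [ 352.8 -328.3  116.2] turn [-1.000e-03 -1.000e-03 -1.003e+00]
```

```bash
python3 -m handwheel '[[15,-15,5,0,0,-0.05,-1],[55,-50,15,0,0,-0.15,-1],[100,-90,30,0,0,-0.28,-1],[145,-135,45,0,0,-0.42,-1],[190,-180,60,0,0,-0.55,-1],[235,-220,75,0,0,-0.68,-1],[280,-260,90,0,0,-0.8,-1],[315,-293,104,0,0,-0.9,-1],[340,-317,112,0,0,-0.97,-1],[353,-328,116,0,0,-1.0,-1],[353,-328,116,0,0,-1.0,-1]]' 15
python3 - <<'E'
from h import *
plan((.433,-.2,.017),-15)
m=ctrl.camera_model("wrist");cv2.imwrite("pics/w1.png",ctrl.get_image("wrist")[:,:,::-1])
print(proj(m,[(.433,-.2,.016)]))
E
```

```text
time: 1.52
position: [0.4337, -0.2006, 0.1204]
tool_rot: [-2.494, -1.909, 0.0]
ft_force: [0.2, -1.2, -0.4]
grip_width: 1.003
t 1.52 pos [ 0.4337 -0.2006  0.1204] tilt 0.02 jaw -15.1 F [ 0.23 -1.15 -0.37] w 1.003
 shift [  0.4  -0.7 103.4] turn [-0.     0.    -0.002]
[[318.13047342 202.0514323 ]]
```

View pics/w1.png

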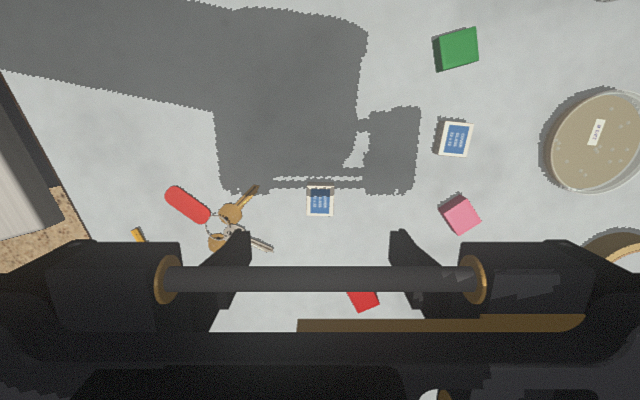

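The wrist view shows box 1 at (320,200), where I predicted it. A key tip at (258,187) lies close to where the fully open left finger would land, so I'll descend with the jaws partly closed.

```bash
python3 -m handwheel '[[0,-0.5,5,0,0,0,-0.2],[0,-0.5,25,0,0,0,-0.2],[0,-0.5,50,0,0,0,-0.2],[0,-0.5,70,0,0,0,-0.2],[0,-0.5,88,0,0,0,-0.2],[0,-0.5,98,0,0,0,-0.2],[0,-0.5,103,0,0,0,-0.2],[0,-0.5,103,0,0,0,-0.2]]'
python3 -m handwheel '[[0,0,0,0,0,0,0.3],[0,0,0,0,0,0,0.5],[0,0,0,0,0,0,0.8],[0,0,0,0,0,0,0.8],[0,0,0,0,0,0,0.8]]' 15
python3 - <<'E'
from h import *
plan((.533,.046,.12),-17.8)
E
```

```text
time: 2.58
position: [0.433, -0.201, 0.0176]
tool_rot: [2.496, 1.908, -0.0]
ft_force: [0.5, 1.0, 0.4]
grip_width: 0.6
time: 3.2
position: [0.4332, -0.2008, 0.0178]
tool_rot: [2.495, 1.908, 0.0]
ft_force: [0.5, 0.0, 2.4]
grip_width: 0.295
t 3.2 pos [ 0.4332 -0.2008  0.0178] tilt 0.02 jaw -15.2 F [0.46 0.01 2.45] w 0.295
 shift [ 264.2   31.7 -102.3] turn [0.    0.    0.046]
```

The opening is 25.7 mm, which matches the 26 mm box. Lifting it now.

```bash
python3 -m handwheel '[[0,0,-8,0,0,0,0.8],[0,0,-30,0,0,0,0.8],[5,0,-60,0,0,0,0.8],[25,3,-85,0,0,0.01,0.8],[60,8,-100,0,0,0.02,0.8],[105,13,-102,0,0,0.03,0.8],[150,19,-102,0,0,0.04,0.8],[195,24,-102,0,0,0.046,0.8],[235,28,-102,0,0,0.046,0.8],[257,31,-102,0,0,0.046,0.8],[264,31.5,-102,0,0,0.046,0.8],[264,31.5,-102,0,0,0.046,0.8]]'
python3 - <<'E'
from h import *
plan((.533,.046,.023),-17.8)
m=ctrl.camera_model("wrist");cv2.imwrite("pics/w2.png",ctrl.get_image("wrist")[:,:,::-1])
C=np.array([.554,.111]);u=np.array([np.cos(np.radians(72.3)),np.sin(np.radians(72.3))]);v=np.array([u[1],-u[0]])
print(proj(m,[[*(C-u*.002),.022],[*(C-u*.12+v*.075),.022],[*(C-u*.12-v*.075),.022],[*(C+v*.05),.095],[*(C-v*.05),.095]]).round(0).tolist())
E
```

```text
time: 4.7
position: [0.5324, 0.0455, 0.1195]
tool_rot: [2.538, 1.851, -0.001]
ft_force: [0.1, 0.6, -0.6]
grip_width: 0.296
t 4.7 pos [0.5324 0.0455 0.1195] tilt 0.04 jaw -17.8 F [ 0.1   0.58 -0.57] w 0.296
 shift [ 0.8  0.5 96.5] turn [-0.     0.001 -0.   ]
[[320.0, 129.0], [397.0, 255.0], [242.0, 255.0], [403.0, 132.0], [236.0, 133.0]]
```

View pics/w2.png

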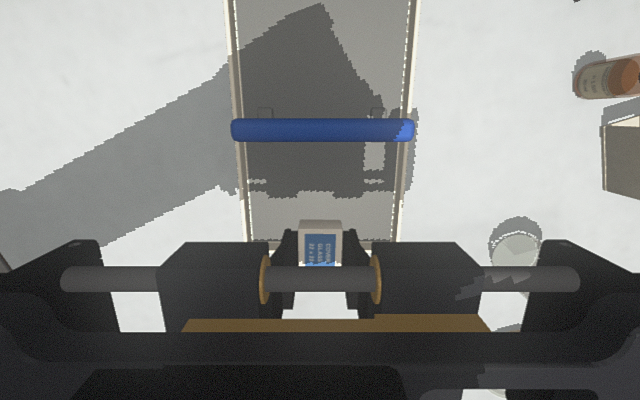

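The wrist view shows the bar centred at (322,130) and the tray edges at about columns 244 and 396. Both agree with the fit, so I'm lowering the box into the -x side well (nearer the robot's right).

```bash
python3 -m handwheel '[[1,0.5,5,0,0,0,0.8],[1,0.5,25,0,0,0,0.8],[1,0.5,50,0,0,0,0.8],[1,0.5,70,0,0,0,0.8],[1,0.5,85,0,0,0,0.8],[1,0.5,92,0,0,0,0.8],[1,0.5,96,0,0,0,0.8],[1,0.5,96,0,0,0,0.8]]'
python3 -m handwheel '[[0,0,0,0,0,0,0.3],[0,0,0,0,0,0,0],[0,0,0,0,0,0,-0.2],[0,0,0,0,0,0,-0.2]]'
python3 -m handwheel '[[0,0,-5,0,0,0,-0.2],[0,0,-25,0,0,0,-0.2],[0,0,-50,0,0,0,-0.2],[0,0,-75,0,0,0,-0.2],[0,0,-95,0,0,0,-0.2],[0,0,-97,0,0,0,-0.2]]'
python3 - <<'E'
from h import *
plan((.564,-.177,.12),-19)
cv2.imwrite("pics/w3.png",ctrl.get_image("wrist")[:,:,::-1])
E
```

```text
time: 5.75
position: [0.5337, 0.0467, 0.0237]
tool_rot: [2.538, 1.851, 0.001]
ft_force: [0.5, 0.4, -0.2]
grip_width: 0.296
time: 6.25
position: [0.5335, 0.0466, 0.0237]
tool_rot: [2.538, 1.85, 0.0]
ft_force: [0.3, 0.1, 0.5]
grip_width: 0.571
time: 7.0
position: [0.5347, 0.0468, 0.1227]
tool_rot: [2.537, 1.849, 0.004]
ft_force: [0.1, -0.5, -0.6]
grip_width: 0.6
t 7.0 pos [0.5347 0.0468 0.1227] tilt 0.22 jaw -17.8 F [ 0.12 -0.53 -0.57] w 0.6
 shift [-204.1   96.4    2.9] turn [ 0.004 -0.001  0.021]
```

View pics/w3.png

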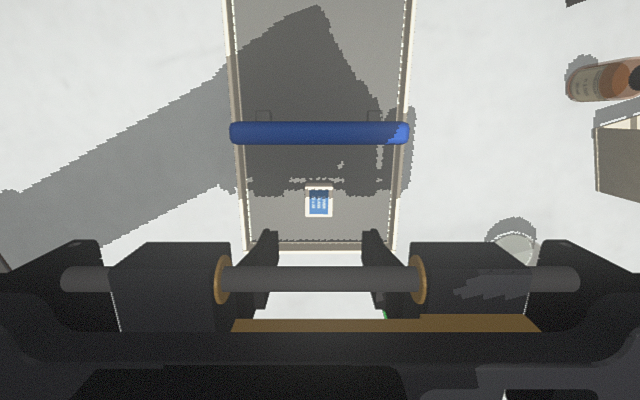

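The first box lies flat in its well at (319,200). Next is box 2.

```bash
python3 -m handwheel '[[-8,4,0,0,0,0,-0.2],[-35,17,1,0,0,0.005,-0.2],[-80,38,2,0,0,0.01,-0.2],[-125,59,3,0,0,0.015,-0.2],[-165,78,3,0,0,0.02,-0.2],[-193,91,3,0,0,0.02,-0.2],[-204,96,3,0,0,0.02,-0.2],[-204,96,3,0,0,0.02,-0.2]]'
python3 - <<'E'
from h import *
plan((.564,-.177,.017),-19)
m=ctrl.camera_model("wrist");im=ctrl.get_image("wrist")[:,:,::-1];cv2.imwrite("pics/w4.png",im)
b=cv2.inRange(cv2.cvtColor(im,cv2.COLOR_BGR2HSV),(98,90,60),(125,255,255))
for c in cnts(b,60):
    r=cv2.minAreaRect(c);print(np.round(r[0]),r[1],r[2],cast(m,r[0],.016)[0].round(4),cast(m,cv2.boxPoints(r),.016)[:,:2].round(4).tolist())
E
```

```text
time: 8.05
position: [0.5618, -0.1771, 0.1166]
tool_rot: [-2.557, -1.823, 0.001]
ft_force: [-0.2, 0.6, 0.2]
grip_width: 0.599
t 8.05 pos [ 0.5618 -0.1771  0.1166] tilt 0.1 jaw -19.0 F [-0.25  0.56  0.19] w 0.599
 shift [ 0.8  2.2 99.6] turn [-0.002 -0.    -0.   ]
[322. 205.] (18.0, 16.0) 0.0 [ 0.5639 -0.1791  0.016 ] [[0.5534, -0.1838], [0.5586, -0.1691], [0.5742, -0.1745], [0.5693, -0.1893]]
```

View pics/w4.png

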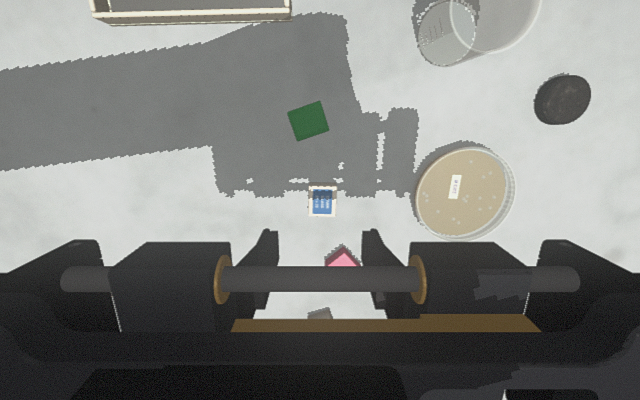

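Box 2 is at (322,203). The jaws clear the pink box, the green box and the dish. Descending.

```bash
python3 -m handwheel '[[0.5,2,5,0,0,0,-0.2],[0.5,2,25,0,0,0,-0.2],[0.5,2,50,0,0,0,-0.2],[0.5,2,70,0,0,0,-0.2],[0.5,2,87,0,0,0,-0.2],[0.5,2,95,0,0,0,-0.2],[0.5,2,99,0,0,0,-0.2],[0.5,2,99,0,0,0,-0.2]]'
python3 -m handwheel '[[0,0,0,0,0,0,0.3],[0,0,0,0,0,0,0.5],[0,0,0,0,0,0,0.8],[0,0,0,0,0,0,0.8],[0,0,0,0,0,0,0.8]]' 15
python3 - <<'E'
from h import *
plan((.575,.176,.16),-17.8)
E
```

```text
time: 9.1
position: [0.5647, -0.1772, 0.0188]
tool_rot: [2.557, 1.825, 0.0]
ft_force: [-0.5, -0.6, 0.2]
grip_width: 0.6
time: 9.72
position: [0.5645, -0.1772, 0.0188]
tool_rot: [2.557, 1.825, 0.0]
ft_force: [-0.6, -0.2, 2.1]
grip_width: 0.298
t 9.72 pos [ 0.5645 -0.1772  0.0188] tilt 0.02 jaw -19.0 F [-0.59 -0.23  2.06] w 0.298
 shift [ 337.4 -104.8 -141.3] turn [ 0.    0.   -0.02]
```

```bash
python3 -m handwheel '[[0,0,-8,0,0,0,0.8],[0,0,-30,0,0,0,0.8],[0,0,-65,0,0,0,0.8],[5,-2,-100,0,0,0,0.8],[20,-6,-130,0,0,0,0.8],[50,-16,-141,0,0,0,0.8],[90,-28,-141,0,0,-0.01,0.8],[135,-42,-141,0,0,-0.01,0.8],[180,-56,-141,0,0,-0.02,0.8],[225,-70,-141,0,0,-0.02,0.8],[265,-82,-141,0,0,-0.02,0.8],[300,-93,-141,0,0,-0.02,0.8]]'
python3 -m handwheel '[[22,-7,0,0,0,0,0.8],[34,-11,0,0,0,0,0.8],[37,-12,0,0,0,0,0.8],[37,-12,0,0,0,0,0.8]]'
python3 - <<'E'
from h import *
plan((.575,.176,.0245),-17.8)
m=ctrl.camera_model("wrist");cv2.imwrite("pics/w5.png",ctrl.get_image("wrist")[:,:,::-1])
C=np.array([.554,.111]);u=np.array([np.cos(np.radians(72.3)),np.sin(np.radians(72.3))]);v=np.array([u[1],-u[0]])
print(proj(m,[[*(C+u*.12+v*.075),.022],[*(C+u*.12-v*.075),.022]]).round(0).tolist())
E
```

```text
time: 11.22
position: [0.5737, 0.1387, 0.16]
tool_rot: [2.538, 1.852, 0.001]
ft_force: [0.2, -0.8, -0.1]
grip_width: 0.299
time: 11.72
position: [0.5741, 0.1746, 0.1595]
tool_rot: [2.539, 1.849, -0.001]
ft_force: [-0.4, -1.1, -0.7]
grip_width: 0.296
t 11.72 pos [0.5741 0.1746 0.1595] tilt 0.05 jaw -17.9 F [-0.41 -1.1  -0.75] w 0.296
 shift [  1.7   0.5 135. ] turn [ 0.     0.001 -0.001]
[[394.0, 141.0], [244.0, 142.0]]
```

View pics/w5.png

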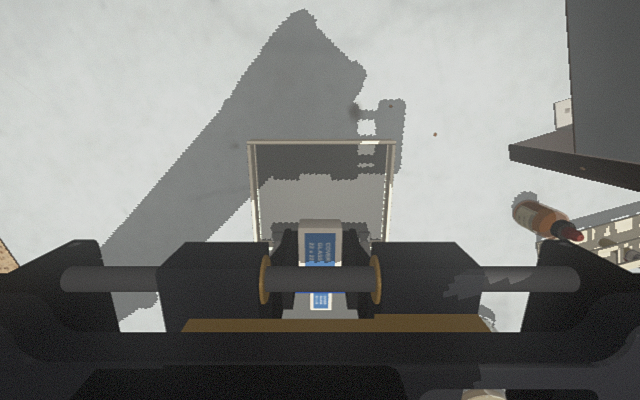

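The wrist view shows the tray's far corners at (249,142) and (394,142), as predicted. I'm adding 6 mm of clearance from the handle and lowering the box.

```bash
python3 -m handwheel '[[4,0,5,0,0,0,0.8],[8,0.5,25,0,0,0,0.8],[8,0.5,55,0,0,0,0.8],[8,0.5,85,0,0,0,0.8],[8,0.5,108,0,0,0,0.8],[8,0.5,124,0,0,0,0.8],[8,0.5,131,0,0,0,0.8],[8,0.5,135,0,0,0,0.8],[8,0.5,135,0,0,0,0.8]]'
python3 -m handwheel '[[0,0,0,0,0,0,0.3],[0,0,0,0,0,0,0],[0,0,0,0,0,0,-0.2],[0,0,0,0,0,0,-0.2]]'
python3 -m handwheel '[[0,0,-5,0,0,0,-0.2],[0,0,-25,0,0,0,-0.2],[0,0,-55,0,0,0,-0.2],[0,0,-85,0,0,0,-0.2],[0,0,-115,0,0,0,-0.2],[0,0,-138,0,0,0,-0.2],[0,0,-146,0,0,0,-0.2],[0,0,-146,0,0,0,-0.2]]'
python3 - <<'E'
from h import *
cv2.imwrite("pics/w6.png",ctrl.get_image("wrist")[:,:,::-1])
cv2.imwrite("pics/top1.png",ctrl.get_image("top")[:,:,::-1])
plan((.554,.1115,.165),-107.8)
E
```

```text
time: 12.9
position: [0.5771, 0.1833, 0.0249]
tool_rot: [2.538, 1.85, 0.001]
ft_force: [0.2, -0.5, -0.1]
grip_width: 0.294
time: 13.4
position: [0.5768, 0.1832, 0.0247]
tool_rot: [2.539, 1.85, 0.0]
ft_force: [0.1, 0.6, 0.1]
grip_width: 0.568
time: 14.4
position: [0.577, 0.1833, 0.1713]
tool_rot: [2.538, 1.85, 0.002]
ft_force: [0.6, 1.0, -0.8]
grip_width: 0.597
t 14.5 pos [0.5762 0.1829 0.1697] tilt 0.08 jaw -17.8 F [-0.35 -0.64 -0.21] w 0.603
 shift [-74.8   0.7   4.8] turn [-0.     0.002  1.57 ]
```

View pics/w6.png

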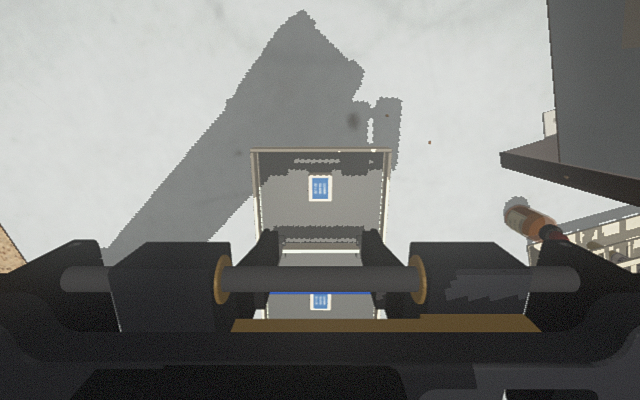

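View pics/top1.png

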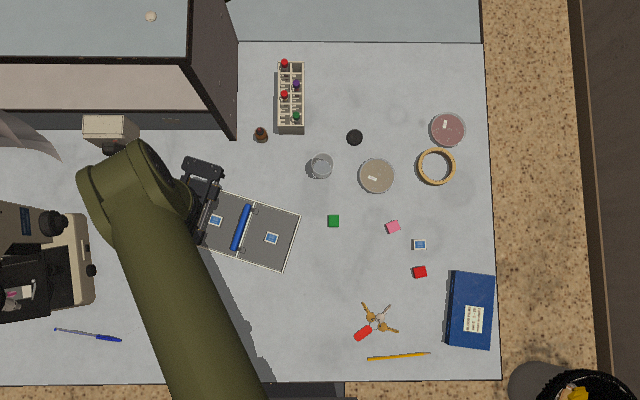

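Both boxes lie flat in their wells, at (320,187) in the wrist view and at (216,220) and (271,238) in the top view. The bystanders, the third box at (419,244) and the look-alikes haven't moved. Now I'll turn to grip the handle across x.

```bash
python3 -m handwheel '[[-5,0,0,0,0,0.1,-0.2],[-15,0,1,0,0,0.25,-0.2],[-27,0,2,0,0,0.42,-0.2],[-39,0,3,0,0,0.59,-0.2],[-51,0,4,0,0,0.76,-0.2],[-61,0,5,0,0,0.93,-0.2],[-69,0,5,0,0,1.1,-0.2],[-73,0.5,5,0,0,1.27,-0.2],[-75,0.5,5,0,0,1.42,-0.2],[-75,0.5,5,0,0,1.53,-0.2],[-75,0.5,5,0,0,1.57,-0.2],[-75,0.5,5,0,0,1.57,-0.2]]'
python3 - <<'E'
from h import *
m=ctrl.camera_model("wrist");im=ctrl.get_image("wrist")[:,:,::-1];cv2.imwrite("pics/w7.png",im)
b=cv2.inRange(cv2.cvtColor(im,cv2.COLOR_BGR2HSV),(98,120,40),(125,255,255))
for c in cnts(b,200):
    r=cv2.minAreaRect(c);print(np.round(r[0]),r[1],r[2],cast(m,r[0],.095)[0].round(4),cast(m,cv2.boxPoints(r),.095)[:,:2].round(4).tolist())
plan((.554,.1115,.09),-107.8)
E
```

```text
time: 16.0
position: [0.5536, 0.1115, 0.1644]
tool_rot: [3.103, -0.484, -0.003]
ft_force: [-0.6, 0.5, -0.0]
grip_width: 0.598
[319. 204.] (121.0, 16.0) 90.0 [0.5627 0.1097 0.095 ] [[0.6107, 0.1008], [0.607, 0.0892], [0.5081, 0.1199], [0.5123, 0.1331]]
t 16.05 pos [0.5537 0.1115 0.1646] tilt 0.1 jaw -107.7 F [ 0.39  0.14 -0.09] w 0.599
 shift [ 0.4 -0.1 74.6] turn [0.001 0.002 0.001]
```

View pics/w7.png

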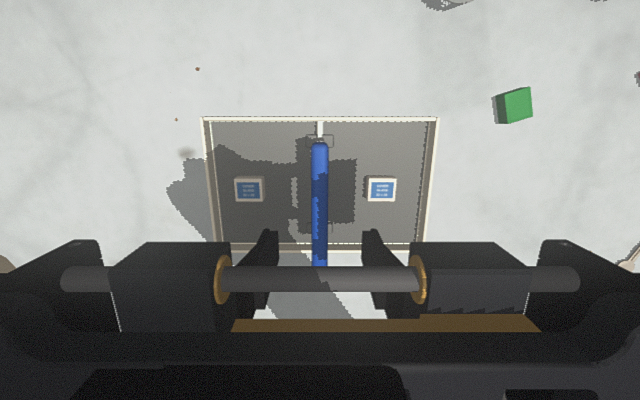

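The bar is centred between the jaws at column 319, and both boxes are visible at (249,189) and (380,189). I'll descend so the grasp point is at the bar centre (TCP z = 0.080) and grip.

```bash
python3 -m handwheel '[[0.5,0,5,0,0,0,-0.2],[0.5,0,20,0,0.001,0,-0.2],[0.5,0,40,0,0.002,0,-0.2],[0.5,0,60,0,0.002,0,-0.2],[0.5,0,75,0,0.002,0,-0.2],[0.5,0,82,0,0.002,0,-0.2],[0.5,0,84.5,0,0.002,0,-0.2],[0.5,0,84.5,0,0.002,0,-0.2]]'
python3 -m handwheel '[[0,0,0,0,0,0,0.2],[0,0,0,0,0,0,0.4],[0,0,0,0,0,0,0.6],[0,0,0,0,0,0,0.8],[0,0,0,0,0,0,1],[0,0,0,0,0,0,1],[0,0,0,0,0,0,1]]' 45
python3 - <<'E'
from h import *
plan((.554,.1115,.18),-107.8)
E
```

```text
time: 17.05
position: [0.5551, 0.1116, 0.0814]
tool_rot: [3.104, -0.485, 0.004]
ft_force: [-0.4, 0.4, 1.1]
grip_width: 0.598
time: 17.92
position: [0.5548, 0.1115, 0.081]
tool_rot: [3.103, -0.485, 0.003]
ft_force: [-0.9, -0.9, 1.8]
grip_width: 0.154
t 17.93 pos [0.5548 0.1115 0.081 ] tilt 0.12 jaw -107.8 F [-0.92 -0.85  1.83] w 0.154
 shift [ -0.6   0.2 -99. ] turn [ 0.    -0.002  0.   ]
```

The opening is 13.4 mm against the 14 mm bar. Lifting straight up, gently.

```bash
python3 -m handwheel '[[0,0,-2,0,0,0,1],[0,0,-6,0,0,0,1],[0,0,-12,0,0,0,1],[0,0,-20,0,0,0,1],[0,0,-30,0,0,0,1],[0,0,-42,0,0,0,1],[0,0,-55,0,0,0,1],[0,0,-68,0,0,0,1],[0,0,-80,0,0,0,1],[0,0,-90,0,0,0,1],[0,0,-98,0,0,0,1],[0,0,-102,0,0,0,1]]'
python3 -m handwheel '[[0,0,-1,0,0,0,1],[0,0,-1,0,0,0,1],[0,0,-1,0,0,0,1],[0,0,-1,0,0,0,1]]'
python3 - <<'E'
from h import *
plan((.5548,.1115,.182),-107.8)
for n in("scene","top","wrist"): cv2.imwrite(f"pics/{n}9.png",ctrl.get_image(n)[:,:,::-1])
E
```

```text
time: 19.42
position: [0.5547, 0.1116, 0.1835]
tool_rot: [3.104, -0.485, 0.004]
ft_force: [-0.6, 0.5, -3.7]
grip_width: 0.154
time: 19.92
position: [0.5544, 0.1115, 0.1837]
tool_rot: [3.103, -0.485, 0.002]
ft_force: [-0.0, -0.1, -4.4]
grip_width: 0.156
t 19.93 pos [0.5544 0.1115 0.1837] tilt 0.09 jaw -107.8 F [-0.04 -0.14 -4.4 ] w 0.156
 shift [ 0.3 -0.1  1.7] turn [ 0.    -0.002  0.   ]
```

View pics/scene9.png

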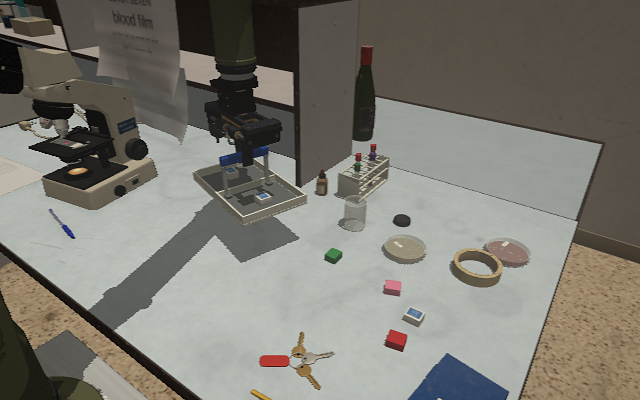

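View pics/wrist9.png

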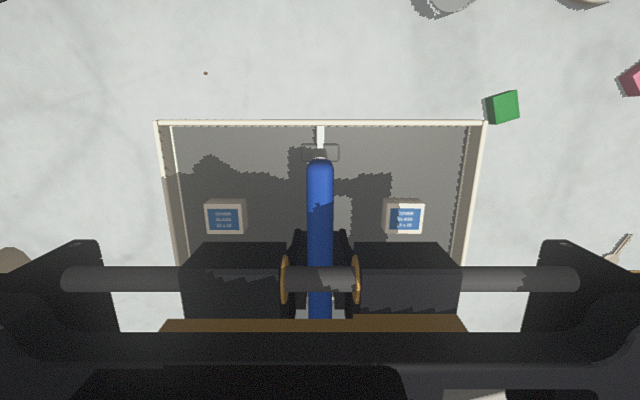

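View pics/top9.png

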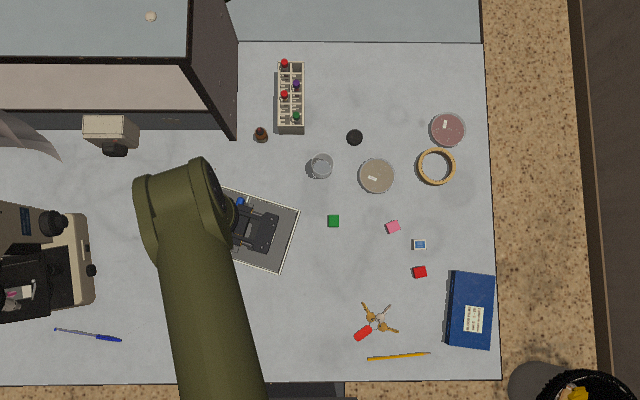

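The tray hangs level: its far rim corners are at (155,121) and (487,121), and the rim depth matches a pure 103 mm lift. The boxes are at (225,216) and (404,216). The load is 4.4 N, as expected for the tray plus two boxes. Everything else is in place, so I'm handing in.

```bash
python3 -m handwheel '[[0,0,0,0,0,0,1],[0,0,0,0,0,0,1],[0,0,0,0,0,0,1],[0,0,0,0,0,0,1]]' 45; python3 - <<'E'
from bench import ctrl
print(ctrl.close_job())
E
```

```text
time: 20.58
position: [0.5546, 0.1115, 0.184]
tool_rot: [3.103, -0.485, 0.003]
ft_force: [-0.3, 0.0, -4.4]
grip_width: 0.156
the job is handed in; nothing more can be done
None
```

I put two blue-patch boxes flat in the tray, one in each well, and left the third where it lay. I then lifted the tray by its handle about 10.3 cm straight up and handed the job in at 20.6 s while still holding it.

- **Grip and load:** the opening read 13.4 mm on the 14 mm bar and stayed steady. The wrist force was 4.4 N, which matches the tray plus two boxes.
- **Level:** tool tilt was about 0.1°. The far rim's position in the wrist picture also agreed with a level tray, to within about 1°.
- **Surroundings:** the last pictures showed the beaker, tape, dish, bottle, third box and look-alikes where they started.

No checks failed. I set the second box about 75 mm from the handle's mid-plane and the first about 68 mm, to keep the gripper clear of the bar. This did not visibly affect the balance.

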